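Set the eccentric guide roller of a strip jig to the gauge block

TASK

Set the strip guide's gap to the gauge block: take the block out of its wooden rack and stand it lengthwise against the fence, centred beside the roller, then turn the eccentric bolt counter-clockwise until the roller just nips the block against the fence, a light drag and not jammed, and take your hand off. Then feel the setting by drawing the block out endwise along the fence without lifting it off the plate, and put it away seated flat and square in the shallow pocket of its nest, leaving the bolt as set and the hardener bottle, cup and black strip undisturbed.

Things in the scene. Friction and masses are not known exactly. Their poses are not given: they have to be found in the camera images.
- gauge: Plain aluminium gauge block, 60 (its x, length) x 30 (its y, thickness) x 40 mm (its z, height), about 0.2 kg. Origin: centre of its underside. It starts standing in the rack.
- rack: Fixed wooden rack in which the block stands: base 88 (x) x 46 (y) x 8 mm, with a 12 mm thick upright cheek at each x end, 64 mm apart inside, tops 52 mm above the table, 4 mm above the block's top. So in the rack only the block's 60 x 40 mm faces (closing along y) can be gripped; in the strip guide only its 30 x 40 mm ends, 60 mm apart. Origin: centre of the underside, on the table.
- jig: Fixed aluminium base plate of the strip guide, 200 (x) x 170 (y) x 12 mm, top 12 mm above the table. Fence on its +y half, eccentric bolt on its -y half, the channel between them runs along x. Origin: centre of the underside. The bolt's axis is vertical through x = -12, y = -45 mm.
- fence: Fixed dark steel fence bar on the plate, 60 (x) x 12 (y) x 40 mm high, parallel to the jig's x; where it is bolted along the jig's y varies by some mm. Its working face, towards the bolt, is its -y side (local y = -6 mm); the block set against it has its origin at local x = 0, y = -21, z = 0 mm. Origin: centre of its underside, on the plate's top.
- roller: Steel guide roller, 44 mm diameter, 30 mm high, its underside 6 mm above the plate, spinning freely on a vertical axis 12 mm off the bolt's axis. Origin: centre of its underside, on its own axis. The gap is its distance along y to the fence's working face less 22 mm; set right it is 30 mm within 1 mm, and the roller's and fence's origins are then 58 mm apart along y.
- bolt (a joint): Angle of the eccentric bolt (rad, 0 to 3), growing counter-clockwise from above. At 0 the roller is farthest from the fence (jig -y); it comes 12 mm x (1 - cos angle) nearer. Starts at 0.3 to 0.75; the nip comes between 1.25 and 1.95. Friction of 0.3 N m holds it where left. At the nip the torque climbs steeply (0.1 N m is about 8 N on the block; 0.02 rad about 12 N; past 40 N it is jammed).
- bolt_grip (a point): Centre of the flat steel wing head on the bolt's axis: 36 mm long (its x), 12 mm thick (its y, grip across this), 30 mm high, from 54.5 to 84.5 mm above the table; this point is 72.5 mm above it. At bolt angle 0 the wing lies along the jig's x; it turns with the bolt. Block and fence reach up to 52 mm above the table.
- nest: Fixed wooden nest, 94 (x) x 64 (y) mm, with a shallow rectangular pocket 63.6 (x) x 33.6 mm (y), its floor 8 mm and its rim 13 mm above the table. The block goes in upright, length along x either way round. Origin: centre of the underside, on the table; the seated block's origin is at x = 0, y = 0, z = 8 mm.
- hardener: White plastic bottle, 48 mm diameter, 110 mm high; bystander. Origin: centre of its underside.
- cup: White plastic mixing cup, 66 mm across, 70 mm high; bystander. Origin: centre of its underside.
- strip: Black strip offcut lying flat, 100 x 22 x 8 mm; bystander. Origin: centre of its underside.

How it is judged:
By the outcome, as a careful person would: the job done as asked, in the order asked, and still so for the second after the job is handed in, with the robot touching nothing.
It also fails if it takes over 72 s, if anything falls off the work surface, if the arm or the gripper's body presses on something with over 40 N, if the wrist force passes 120 N, or if a joint passes its speed limit or range.

ROBOT

A 7-joint arm with a two-finger parallel gripper is mounted at the origin on the work surface. World frame = base frame: x ahead of the robot, y to its left, z up, the work surface at z = 0. Lengths are in mm, angles in rad, forces in N, time in s.
With the tool pointing down it reaches from about 400 to 850 mm from the base axis. Payload 4.5 kg.
Tool frame: the origin (TCP) lies midway between the tips of the shut fingers; the grasp point (between the pads) lies 19 mm behind it; z points along the fingers, y is the direction in which the jaws open and shut (so a half turn about z gives the same grasp; the last joint's range is limited). The gripper opens to 88 mm and grips with 3 to 60 N. Pads are 18 mm wide; open, the fingers measure 123 mm over their backs; the gripper's body (75 mm by 187 mm) begins 45 mm behind the grasp point.
Start: joints at [1.206, 0.689, -0.195, 1.565, 0.157, 0.902, -0.215], TCP at [242.726, -575.967, 238.743] pointing down, gripper open.
Joint ranges: [-3.01, 3.01], [-0.46, 2.08], [-1.47, 1.51], [0.13, 2.56], [-1, 4.14], [0.04, 2.09], [-2.66, 2.66]. Speed limits (rad/s): [2.57, 2.57, 3.14, 3.14, 3.14, 3.14, 3.14].

INTERFACE

Orientations are given as a 3x3 rotation matrix whose columns are the frame's x, y, z axes.
In Python, from workcell import bot gives the robot as it stands.
- The arm moves only by the tool drive_tool, never from a script. Its argument "series" is a list of rows, each a list of 7 numbers: the finger opening in cm, from 0 to 8.81, then the shift along the world's x, y, z in cm, then the turn, a rotation vector about the world's x, y, z in rad. A call has 1 to 8 rows; each row is the pose to reach, as a shift and turn from the pose commanded when the call began; what a row does not reach only later rows make up. A row lasts 1/8 s, in which the tool goes at most 62.5 mm and 10.7 degrees, less where a joint would pass 70% of its speed; a pose out of reach is approached as far as the arm can. A call with a gripper value outside its range is refused whole. The fingers move at their own pace and stop on an object; "grip_force" is the grip in N (left out, the last holds). Time passes only in rows, so rows that repeat a pose let the fingers close. It gives the time, the measured TCP pose, the force and the opening at its end, in the units of the state.
- bot.get_state(): the state, without advancing time (a new reading comes with each control period).
- bot.snapshot(name): name is "side" or "top" or "wrist"; returns a dict with "color" (384x512x3 uint8, red, green, blue), "vertical_fov" (degrees; the focal length in pixels is half the picture's height over the tangent of half this angle, whatever the lens; pixels are square), "cx", "cy" (the principal point, pixels), "D" ([k1, k2, p1, p2, k3] as OpenCV has them; the pictures are not rectified), "cam_to_world" (4x4, takes a point from camera to world coordinates). Camera axes: x right, y down, z forward; pixel columns grow to the right and rows downward; lengths in mm; the calibration is good to about 2 mm. A picture is of the moment at which its call begins. There is no depth.
- bot.close_job(): hands the job in, once; it reports no verdict.
The state is a dict: "time_s": time; "q": joint angles; "joint_vel": joint speeds; "joint_efforts": joint torques, N m; "tcp_pos": TCP position; "eef_rot": TCP orientation; "contact_force": force on the tool from outside, world axes, zero at the start; "wrist_torque": the same for the moment, N m; "width": opening from 0.0 (shut) to 1.0 (fully open).
Only numpy, scipy, OpenCV 4.12 (cv2) and the standard library are available. Lean on these libraries where they do the work, as an engineer would, in place of code of your own. Each camera call takes 0.05 s, during which the arm holds its last target. There are 200 camera calls.

## Working session

There is one attempt and no reset: what is moved stays moved. The work goes in short steps, Python scripts to look and compute and a tool call to move; the robot and the scene stay as the last step left them, time stands still between calls to the robot, and variables do not carry over. Pictures are saved under pics/ and viewed, about 8 in all and at most 12, crops included, and the job is handed in when it is done.

Besides the shell and the picture viewer there is one more tool, called after "Request:" as name([rows], argument=value, ...), one row to a line, values as JSON. drive_tool: Moves the arm, as the interface text tells. Its arguments: {"type":"object","properties":{"series":{"type":"array"},"grip_force":{"type":"number"}},"required":["series"]}

```bash
mkdir -p pics; ls
cat > h.py <<'E'
import numpy as np, cv2
from workcell import bot
def snap(n,f):
    s=bot.snapshot(n); cv2.imwrite('pics/'+f+'.png',s['color'][:,:,::-1]); np.savez('pics/'+f,**{k:v for k,v in s.items()})
    return s
def cam(f):
    s=np.load('pics/'+f+'.npz'); H=s['color'].shape[0]; F=H/2/np.tan(np.radians(float(s['vertical_fov']))/2)
    return s, np.array([[F,0,float(s['cx'])],[0,F,float(s['cy'])],[0,0,1]]), s['D'].astype(float), s['cam_to_world']
def ray(f,p):
    s,K,D,T=cam(f); u=cv2.undistortPoints(np.array([[p]],float),K,D)[0,0]
    return T[:3,3], T[:3,:3]@np.array([u[0],u[1],1])
def atz(f,p,z):
    o,d=ray(f,p); return o+d*(z-o[2])/d[2]
def tri(f1,p1,f2,p2):
    o1,d1=ray(f1,p1);o2,d2=ray(f2,p2); d1=d1/np.linalg.norm(d1);d2=d2/np.linalg.norm(d2)
    t=np.linalg.lstsq(np.stack([d1,-d2],1),o2-o1,rcond=None)[0]
    a=o1+t[0]*d1;b=o2+t[1]*d2; return (a+b)/2,np.linalg.norm(a-b)
def proj(f,P):
    s,K,D,T=cam(f); R=T[:3,:3].T; return cv2.projectPoints(np.array(P,float).reshape(-1,1,3),cv2.Rodrigues(R)[0],-R@T[:3,3],K,D)[0][:,0]
def crop(f,x0,y0,x1,y1,k,out):
    im=cv2.imread('pics/'+f+'.png')[y0:y1,x0:x1]; cv2.imwrite('pics/'+out+'.png',cv2.resize(im,None,fx=k,fy=k,interpolation=cv2.INTER_CUBIC))
E
python3 - <<'E'
from h import *
a=snap('top','t0');b=snap('side','s0')
for s in(a,b): print(np.round(s['cam_to_world'],3).tolist(),s['vertical_fov'],s['D'])
im=cv2.vconcat([cv2.imread('pics/t0.png'),cv2.imread('pics/s0.png')])
print(bot.get_state())
big=cv2.resize(cv2.imread('pics/t0.png'),(800,600),interpolation=cv2.INTER_CUBIC);cv2.imwrite('pics/t0b.png',big)
big=cv2.resize(cv2.imread('pics/s0.png'),(800,600),interpolation=cv2.INTER_CUBIC);cv2.imwrite('pics/s0b.png',big)
E
```

```text
pics
[[0.025, -0.985, 0.171, 452.851], [-1.0, -0.027, -0.004, -48.057], [0.008, -0.171, -0.985, 901.972], [0.0, 0.0, 0.0, 1.0]] 55.917670717106006 [0.03984574 0.         0.         0.         0.        ]
[[-0.891, -0.343, 0.298, 277.005], [-0.454, 0.665, -0.593, 567.57], [0.005, -0.664, -0.748, 847.396], [0.0, 0.0, 0.0, 1.0]] 54.96219401697358 [-0.07449453  0.          0.          0.          0.        ]
{'time_s': 0.1, 'q': array([ 1.20577348,  0.68990361, -0.19453655,  1.56619434,  0.15730595,
        0.90249904, -0.21509615]), 'joint_vel': array([-0.00131389, -0.00184055, -0.0010743 , -0.00261742, -0.00195991,
        0.00077797, -0.00061525]), 'joint_efforts': array([-2.56013402e-03, -5.28494096e+01, -1.27156980e+00, -1.53836578e+01,
       -5.26266382e-02,  1.94705193e-03,  3.29180727e-05]), 'tcp_pos': array([ 242.46479865, -575.46033977,  238.00063845]), 'eef_rot': array([[ 9.21483402e-01,  3.88417062e-01, -7.25672275e-04],
       [ 3.88417724e-01, -9.21482284e-01,  1.43959005e-03],
       [-1.09532807e-04, -1.60842231e-03, -9.99998700e-01]]), 'contact_force': array([0.70191634, 0.16741112, 0.12850429]), 'wrist_torque': array([-0.0077163 , -0.00151259,  0.00991656]), 'width': 1.0037589332207582}
```

View pics/t0b.png

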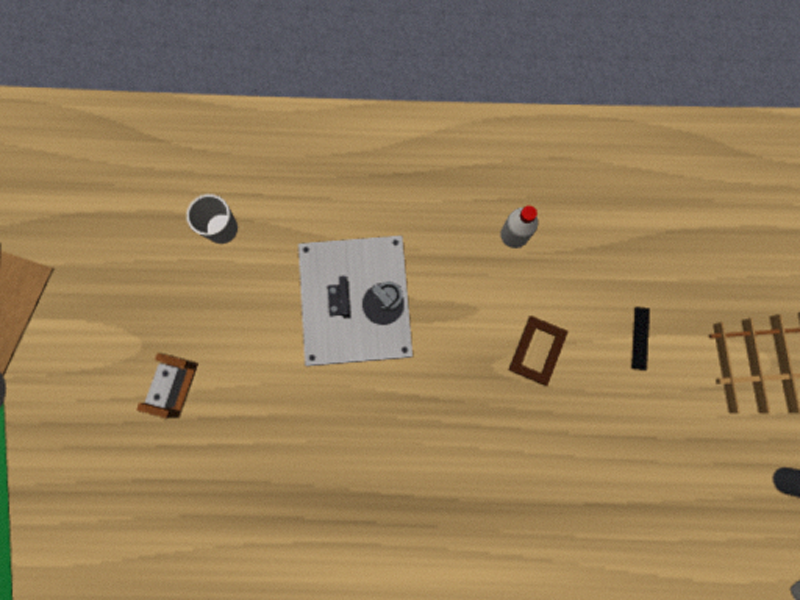

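View pics/s0b.png

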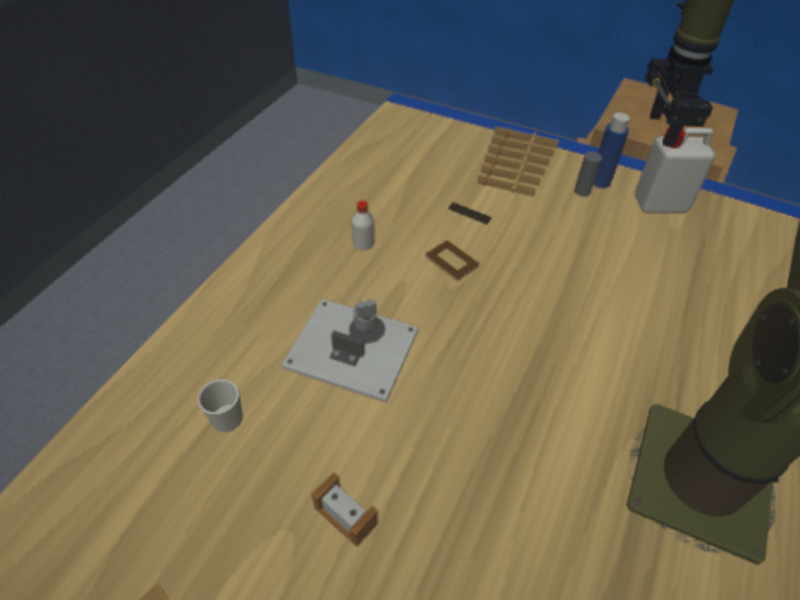

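Top view (800 px scale): the jig corners are at about (299,243), (403,236), (412,357) and (307,365). The rack is near (168,387), the nest near (539,351), and the wing head near (388,294). The side view shows the same layout, with nothing around the rack.

Run:
```python
from h import *
c=lambda p:((p[0]+.5)/1.5625-.5,(p[1]+.5)/1.5625-.5)
T=lambda a,b:print(np.round(tri('t0',c(a),'s0',c(b))[0],1),round(tri('t0',c(a),'s0',c(b))[1],1))
# jig corner screws: top: TL(306,250) TR(396,242) BR(405,350) BL(312,358); side: left(290,361) topleft(324,304) topright(410,329) bottom(382,391)
print('screws');T((306,250),(290,361));T((396,242),(324,304));T((405,350),(410,329));T((312,358),(382,391))
print('jig corners z12');[print(np.round(atz('t0',c(p),12),1)) for p in((299,243),(403,236),(412,357),(307,365))]
print('block holes');T((165,374),(335,497));T((157,397),(352,512))
print('wing');T((388,294),(366,308))
print('nest c');T((539,351),(452,260))
print('nest corners z13');[print(np.round(atz('t0',c(p),13),1)) for p in((532,317),(567,330),(546,385),(510,371))]
s=bot.get_state();w=bot.snapshot('wrist');print(s['tcp_pos'],s['eef_rot'].T@(w['cam_to_world'][:3,3]-s['tcp_pos']),np.round(s['eef_rot'].T@w['cam_to_world'][:3,:3],3),w['vertical_fov'],w['D'])
```

```text
screws
[701.8 107.6   8.5] 0.7
[720.  -38.7   5.7] 0.0
[543.  -57.6   7.7] 1.3
[526.4  88.5   9.3] 1.1
jig corners z12
[711.9 118.8  12. ]
[728.6 -49.9  12. ]
[531.3 -69.1  12. ]
[514.5  95.2  12. ]
block holes
[493.8 300.2  44.2] 0.2
[460.3 308.4  44.8] 1.1
wing
[621.8 -29.5  55.4] 1.8
nest c
[ 5.476e+02 -2.720e+02  1.000e-01] 0.4
nest corners z13
[ 600.  -258.6   13. ]
[ 580.6 -313.6   13. ]
[ 493.2 -278.8   13. ]
[ 513.4 -223.    13. ]
[ 242.46479865 -575.46033977  238.00063845] [  81.99671472   -0.82709723 -146.53596567] [[-0.    -0.949 -0.316]
 [ 1.    -0.     0.   ]
 [-0.    -0.316  0.949]] 68.61900892016637 [-0.01138892  0.          0.          0.          0.        ]
```

Request:
drive_tool([
  [8.8, 30.4, 30.7, -8, 0, 0, 0.78],
  [8.8, 30.4, 30.7, -8, 0, 0, 0.78],
  [8.8, 30.4, 30.7, -8, 0, 0, 0.78],
  [8.8, 30.4, 30.7, -8, 0, 0, 0.78],
  [8.8, 30.4, 30.7, -8, 0, 0, 0.78],
  [8.8, 30.4, 30.7, -8, 0, 0, 0.78],
  [8.8, 30.4, 30.7, -8, 0, 0, 0.78],
  [8.8, 30.4, 30.7, -8, 0, 0, 0.78],
])

```text
time_s: 1.15
tcp_pos: [550.8, -261.8, 158.0]
eef_rot: [[0.373, 0.928, 0.002], [0.928, -0.373, 0.005], [0.005, 0.0, -1.0]]
contact_force: [-0.2, 0.4, 0.2]
width: 0.997
```

Run:
```python
from h import *
snap('wrist','wn');s=bot.get_state();print(s['tcp_pos'],s['q'],np.round(s['eef_rot'],3).tolist())
```

```text
[ 548.38621617 -265.49565141  158.06571487] [ 0.55841835  0.78196051 -0.3251538   1.68432226  0.34054683  0.73212031
 -0.32043686] [[0.377, 0.926, 0.0], [0.926, -0.377, 0.002], [0.002, -0.001, -1.0]]
```

Request:
drive_tool([
  [8.8, 7.3, 27.0, 3.3, 0, 0, 0.5],
  [8.8, 7.3, 27.0, 3.3, 0, 0, 0.5],
  [8.8, 7.3, 27.0, 3.3, 0, 0, 0.5],
  [8.8, 7.3, 27.0, 3.3, 0, 0, 0.5],
  [8.8, 7.3, 27.0, 3.3, 0, 0, 0.5],
  [8.8, 7.3, 27.0, 3.3, 0, 0, 0.5],
  [8.8, 7.3, 27.0, 3.3, 0, 0, 0.5],
])

```text
time_s: 2.08
tcp_pos: [619.0, -2.7, 191.3]
eef_rot: [[-0.104, 0.995, -0.001], [0.995, 0.104, -0.003], [-0.003, -0.002, -1.0]]
contact_force: [-0.7, -0.4, 0.0]
width: 1.001
```

Run:
```python
from h import *
snap('wrist','wj');s=bot.get_state();print(s['tcp_pos'],np.round(s['eef_rot'],3).tolist())
im=cv2.hconcat([cv2.imread('pics/wn.png'),cv2.imread('pics/wj.png')])
crop('wj',56,42,456,342,2,'wjc');crop('wn',56,42,456,342,2,'wnc')
```

```text
[619.03797976  -2.92048499 191.27171078] [[-0.104, 0.995, -0.001], [0.995, 0.104, -0.003], [-0.003, -0.002, -1.0]]
```

View pics/wjc.png

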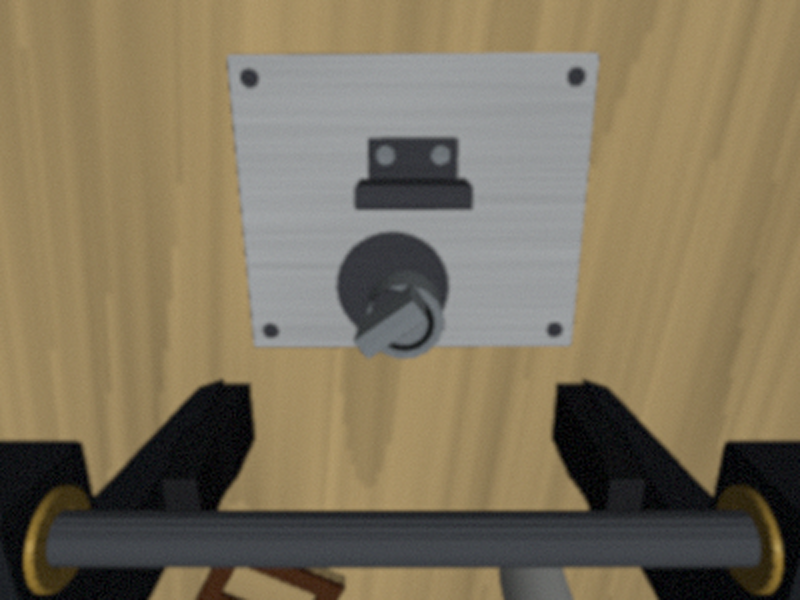

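View pics/wnc.png

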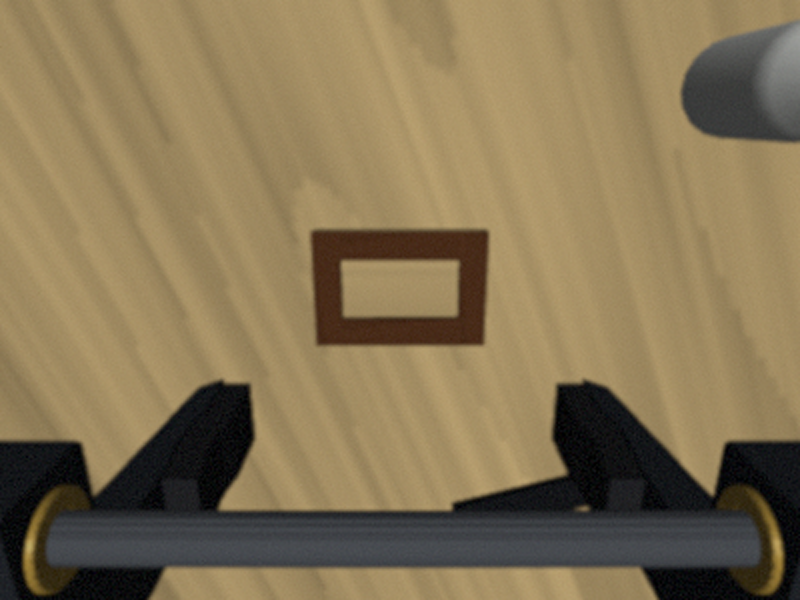

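Request:
drive_tool([
  [8.8, -4, 9.0, 0, 0, 0, 0.3],
  [8.8, -8, 17.0, 0, 0, 0, 0.6],
  [8.8, -8, 17.0, 0, 0, 0, 0.6],
  [8.8, -14.0, 29.2, -2, 0, 0, 1.2],
  [8.8, -14.0, 29.2, -2, 0, 0, 1.2],
  [8.8, -14.0, 29.2, -2, 0, 0, 1.2],
  [8.8, -14.0, 29.2, -2, 0, 0, 1.2],
  [8.8, -14.0, 29.2, -2, 0, 0, 1.2],
])

```text
time_s: 3.12
tcp_pos: [480.6, 290.7, 171.3]
eef_rot: [[-0.965, 0.264, -0.0], [0.264, 0.965, -0.002], [-0.0, -0.002, -1.0]]
contact_force: [0.4, -0.3, 0.5]
width: 0.996
```

Jig picture (2× crop, offset 56,42): the plate corners are at (228,56), (598,54), (571,346) and (254,347). The fence top face spans (356–472, 186–209). The wing's top bar runs from about (362,345) to (425,305). In the nest picture the outer rim corners are at (311,230), (489,230), (485,345) and (317,346), and the pocket spans (341–459, 260–317).

Run:
```python
from h import *
s=snap('wrist','wr');crop('wr',106,62,406,292,2.66,'wrc')
c=lambda p:((p[0]+.5)/2-.5+56,(p[1]+.5)/2-.5+42)
def pose(f,px,z,L,W):
    P=np.array([atz(f,c(p),z) for p in px])[:,:2]; loc=np.array([[-L/2,W/2],[L/2,W/2],[L/2,-W/2],[-L/2,-W/2]])
    C=P.mean(0);Q=P-C; a=np.arctan2((loc[:,0]*Q[:,1]-loc[:,1]*Q[:,0]).sum(),(loc*Q).sum())
    R=np.array([[np.cos(a),-np.sin(a)],[np.sin(a),np.cos(a)]]); r=Q-loc@R.T
    print(f,'c',C.round(1),'yaw',a.round(4),'resid',r.round(1).tolist()); return C,R,a
C,R,a=pose('wj',[(228,56),(598,54),(571,346),(254,347)],12,200,170)
N=pose('wn',[(311,230),(489,230),(485,345),(317,346)],13,94,64)
pose('wn',[(341,260),(459,260),(458,317),(342,317)],13,63.6,33.6)
F=pose('wj',[(356,186),(472,186),(472,209),(356,209)],52,60,12)
print('fence in jig',R.T@(F[0]-C))
b=C+R@[-12,-45];print('bolt',b)
def pp(xy,z): 
    p=proj('wj',[[*xy,z]])[0]; return ((p-[56,42]+.5)*2-.5).round(0)
for z in(12,54,84.5):print('bolt px',z,pp(b,z))
for t in(.3,.5,.7):
    print(t,'roller top c',pp(C+R@[-12+12*np.sin(t),-45-12*np.cos(t)],48),'wing ends',[pp(C+R@[-12+k*np.cos(t),-45+k*np.sin(t)],84.5).tolist() for k in(-18,18)])
# height checks top vs wrist
ct=lambda p:((p[0]+.5)/1.5625-.5,(p[1]+.5)/1.5625-.5)
for nm,f,p,q in(('jigTL','wj',(228,56),(299,243)),('jigTR','wj',(598,54),(403,236)),('fence','wj',(472,209),(350,277)),('nest','wn',(311,230),(510,371)),('nest2','wn',(489,230),(532,317))):
    print(nm,[np.round(v,1) for v in tri(f,c(p),'t0',ct(q))])
```

```text
wj c [620.8  26.2] yaw 0.1085 resid [[1.4, -0.6], [-1.2, -0.8], [-0.6, 0.6], [0.4, 0.8]]
wn c [ 546.3 -267.2] yaw -0.3778 resid [[0.6, 0.7], [-0.2, 0.6], [-0.1, -0.6], [-0.3, -0.7]]
wn c [ 546.2 -266.7] yaw -0.3825 resid [[0.1, -0.8], [-0.6, -0.5], [0.4, 0.6], [0.1, 0.7]]
wj c [619.3  40.4] yaw 0.1047 resid [[0.9, -0.1], [-0.9, -0.3], [-0.5, 0.2], [0.6, 0.3]]
fence in jig [ 0.06275192 14.2672695 ]
bolt [613.73182738 -19.79938035]
bolt px 12 [393. 287.]
bolt px 54 [391. 310.]
bolt px 84.5 [390. 331.]
0.3 roller top c [398. 326.] wing ends [[355.0, 341.0], [426.0, 320.0]]
0.5 roller top c [402. 324.] wing ends [[358.0, 347.0], [423.0, 314.0]]
0.7 roller top c [406. 322.] wing ends [[362.0, 353.0], [419.0, 308.0]]
jigTL [array([613.9,  68.7, 341.4]), np.float64(23.5)]
jigTR [array([ 300.9,  -47.2, 1368.3]), np.float64(14.2)]
fence [array([654.1,  33.1,  23.1]), np.float64(2.0)]
nest [array([ 514. , -221.5,   10.9]), np.float64(3.8)]
nest2 [array([ 602.9, -260.7,   -5. ]), np.float64(4.3)]
```

View pics/wrc.png

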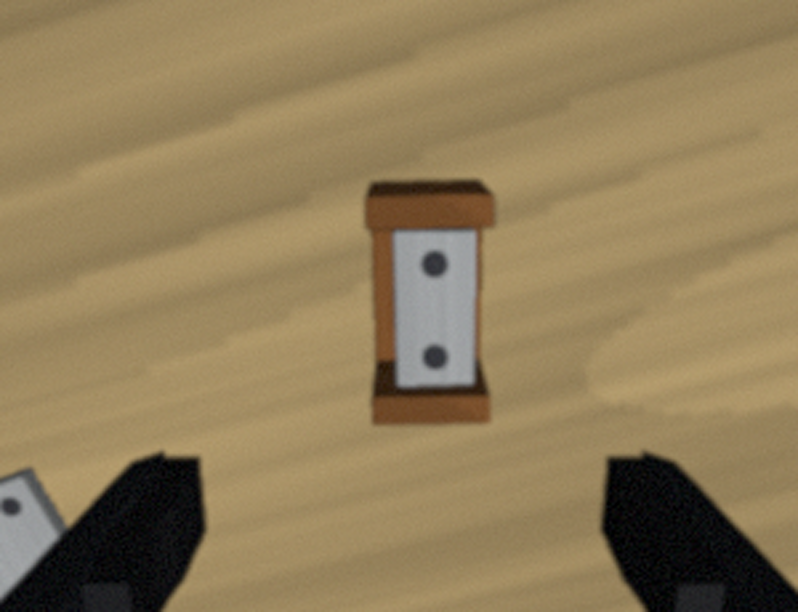

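The rack picture (2.66× crop) shows the block's top face at corners (391,230), (477,230), (475,386) and (397,387), with dots at (434,264) and (434,356). The rack's cheeks are beyond both ends, and it is almost square with the tool.

Run:
```python
from h import *
cr=lambda p:((p[0]+.5)/2.66-.5+106,(p[1]+.5)/2.66-.5+62)
c=lambda p:((p[0]+.5)/2-.5+56,(p[1]+.5)/2-.5+42)
ct=lambda p:((p[0]+.5)/1.5625-.5,(p[1]+.5)/1.5625-.5)
P=np.array([atz('wr',cr(p),48) for p in((391,230),(477,230),(475,386),(397,387))])
print(P.round(1),P.mean(0).round(1)); H=[atz('wr',cr(p),48) for p in((434,264),(434,356))];print('mid holes',np.mean(H,0).round(1),'yaw',np.arctan2(*(H[1]-H[0])[[1,0]]))
e=(P[2]+P[3]-P[0]-P[1]);print('edge yaw',np.arctan2(e[1],e[0]))
for p,q in(((434,264),(157,397)),((434,356),(165,374))):print('blk',[np.round(v,1) for v in tri('wr',cr(p),'t0',ct(q))])
for p,q in(((434,264),(352,512)),((434,356),(335,497))):print('blk side',[np.round(v,1) for v in tri('wr',cr(p),'s0',ct(q))])
for nm,f,p,q in(('jigTL','wj',(228,56),(307,365)),('jigTR','wj',(598,54),(299,243)),('jigBR','wj',(571,346),(403,236))):
    print(nm,[np.round(v,1) for v in tri(f,c(p),'t0',ct(q))])
for p,q in(((362,345),(386,302)),):print('wing-ish',tri('wj',c(p),'t0',ct(q)))
s=bot.get_state();print(s['tcp_pos'],s['q'])
```

```text
[[442.6 296.7  48. ]
 [450.7 326.7  48. ]
 [509.3 311.8  48. ]
 [501.8 282.6  48. ]] [476.1 304.5  48. ]
mid holes [476.  304.1  48. ] yaw -0.2538530637570309
edge yaw -0.24115651709446637
blk [array([459.7, 308.6,  43.9]), np.float64(0.2)]
blk [array([493.8, 299.5,  46.1]), np.float64(0.1)]
blk side [array([460.1, 308.6,  44.8]), np.float64(1.4)]
blk side [array([494.6, 299.5,  42.6]), np.float64(1.0)]
jigTL [array([514. ,  97.3,  11.3]), np.float64(4.2)]
jigTR [array([722.3, 125.7, -26.1]), np.float64(1.4)]
jigBR [array([731.4, -49.9,   4.2]), np.float64(0.7)]
wing-ish (array([602.3658112 , -26.84219442,  90.27625752]), np.float64(2.851839651857273))
[480.66727022 290.83187887 171.39643711] [-0.22420073  0.78023846 -0.70307069  1.80907064  0.67916596  0.81176013
  0.02933539]
```

Request:
drive_tool([
  [8.8, -0.47, 1.32, -5, 0, 0, 0.02],
  [8.8, -0.47, 1.32, -10, 0, 0, 0.02],
  [8.8, -0.47, 1.32, -10, 0, 0, 0.02],
  [8.8, -0.47, 1.32, -10, 0, 0, 0.02],
])

```text
time_s: 3.68
tcp_pos: [476.0, 306.3, 73.2]
eef_rot: [[-0.97, 0.242, 0.002], [0.242, 0.97, 0.001], [-0.001, 0.001, -1.0]]
contact_force: [-0.2, -0.0, 0.0]
width: 1.0
```

Request:
drive_tool([
  [8.8, 0, -0.22, -3, 0, 0, 0],
  [8.8, 0, -0.22, -5.6, 0, 0, 0],
  [8.8, 0, -0.22, -5.6, 0, 0, 0],
  [5, 0, -0.22, -5.6, 0, 0, 0],
  [3.2, 0, -0.22, -5.6, 0, 0, 0],
  [2, 0, -0.22, -5.6, 0, 0, 0],
  [2, 0, -0.22, -5.6, 0, 0, 0],
  [2, 0, -0.22, -5.6, 0, 0, 0],
], grip_force=25)

```text
time_s: 4.68
tcp_pos: [475.0, 304.1, 15.8]
eef_rot: [[-0.971, 0.24, 0.0], [0.24, 0.971, 0.0], [-0.0, 0.0, -1.0]]
contact_force: [-0.4, -0.3, 0.0]
width: 0.456
```

Request:
drive_tool([
  [2, 0, 0, 0, 0, 0, 0],
  [2, 0, 0, 0, 0, 0, 0],
  [2, 0, 0, 0, 0, 0, 0],
  [2, 0, 0, 0, 0, 0, 0],
])

```text
time_s: 5.18
tcp_pos: [475.0, 304.1, 15.7]
eef_rot: [[-0.971, 0.24, -0.0], [0.24, 0.971, 0.0], [0.0, 0.0, -1.0]]
contact_force: [0.1, 0.2, 0.3]
width: 0.34
```

Request:
drive_tool([
  [2, 0, 0, 4, 0, 0, 0],
  [2, 0, 0, 8, 0, 0, 0],
  [2, 3, -5, 8, 0, 0, 0.17],
  [2, 6.5, -10.9, 8, 0, 0, 0.349],
  [2, 6.5, -10.9, 8, 0, 0, 0.349],
  [2, 6.5, -10.9, 3, 0, 0, 0.349],
  [2, 6.5, -10.9, -0.3, 0, 0, 0.349],
  [2, 6.5, -10.9, -0.5, 0, 0, 0.349],
])

```text
time_s: 6.18
tcp_pos: [538.5, 195.2, 9.1]
eef_rot: [[-0.994, -0.107, -0.003], [-0.107, 0.994, -0.001], [0.003, -0.001, -1.0]]
contact_force: [-0.6, 0.5, -1.9]
width: 0.34
```

Request:
drive_tool([
  [2, 0, 0, -0.03, 0, 0, 0],
  [2, 0, 0, -0.06, 0, 0, 0],
])

```text
time_s: 6.42
tcp_pos: [540.5, 195.6, 11.4]
eef_rot: [[-0.994, -0.106, 0.001], [-0.106, 0.994, 0.001], [-0.002, 0.001, -1.0]]
contact_force: [0.4, 0.7, -2.0]
width: 0.338
```

Request:
drive_tool([
  [2, 0, 0, -0.2, 0, 0, 0],
  [2, 0, 0, -0.3, 0, 0, 0],
  [2, 0, 0, -0.35, 0, 0, 0],
  [2, 0, 0, -0.35, 0, 0, 0],
])

```text
time_s: 6.92
tcp_pos: [540.3, 195.0, 7.5]
eef_rot: [[-0.994, -0.106, 0.001], [-0.106, 0.994, -0.0], [-0.001, -0.0, -1.0]]
contact_force: [-0.3, -0.9, 5.0]
width: 0.341
```

Request:
drive_tool([
  [5, 0, 0, 0.05, 0, 0, 0],
  [8.8, 0, 0, 0.05, 0, 0, 0],
  [8.8, 0, 0, 0.05, 0, 0, 0],
  [8.8, 0, 0, 4, 0, 0, 0],
  [8.8, 0, 0, 7, 0, 0, 0],
  [8.8, 0, 0, 7, 0, 0, -0.18],
  [8.8, 0, 0, 7, 0, 0, -0.36],
  [8.8, 0, 0, 7, 0, 0, -0.54],
])

```text
time_s: 7.92
tcp_pos: [540.0, 195.0, 76.7]
eef_rot: [[-0.905, 0.426, -0.0], [0.426, 0.905, 0.0], [0.0, 0.0, -1.0]]
contact_force: [-0.5, 0.2, -0.3]
width: 1.001
```

Request:
drive_tool([
  [8.8, 0, 0, 0, 0, 0, -0.18],
  [8.8, 0, 0, 0, 0, 0, -0.36],
  [8.8, 0, 0, 0, 0, 0, -0.54],
  [8.8, 0, 0, 0, 0, 0, -0.72],
  [8.8, 0, 0, 0, 0, 0, -0.9],
  [8.8, 0, 0, 0, 0, 0, -1.03],
  [8.8, 0, 0, 0, 0, 0, -1.03],
  [8.8, 0, 0, 0, 0, 0, -1.03],
])

```text
time_s: 8.93
tcp_pos: [539.9, 195.1, 76.6]
eef_rot: [[-0.109, 0.994, -0.0], [0.994, 0.109, 0.0], [0.0, -0.0, -1.0]]
contact_force: [-0.6, -0.6, -0.2]
width: 1.001
```

Run:
```python
from h import *
s=bot.get_state();print(s['tcp_pos'],s['q'],np.arctan2(s['eef_rot'][1,1],s['eef_rot'][0,1]))
snap('wrist','wb');crop('wb',106,62,406,292,2.66,'wbc')
```

```text
[539.9262935  195.10118946  76.58634352] [-0.2457396   0.87163166 -0.31328007  1.83639223  0.50158964  0.51252458
 -0.78770715] 0.10941248309421095
```

View pics/wbc.png

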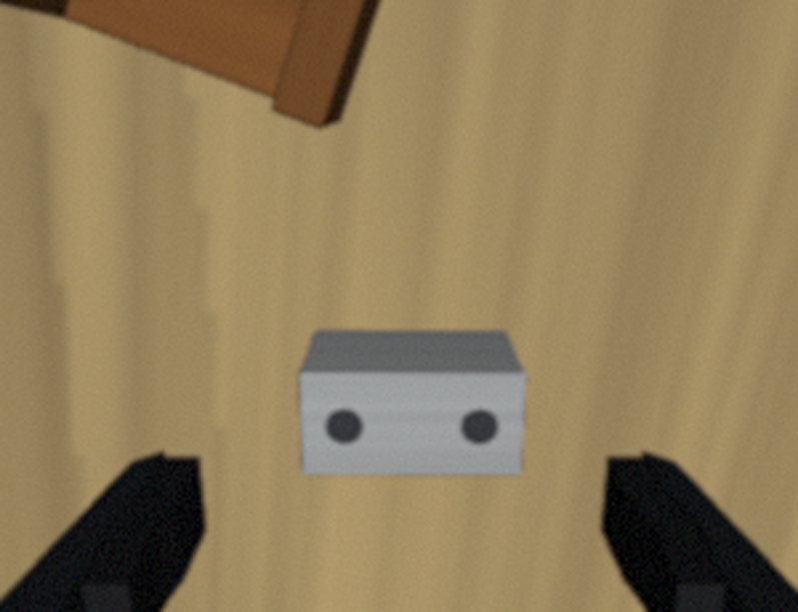

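The block stands upright, square to the jaws and between the fingers, at about (412,423) against the jaw midline at x≈404. Next I grip its ends.

Request:
drive_tool([
  [8.8, 0.15, 0, -4, 0, 0, 0],
  [8.8, 0.15, 0, -6.05, 0, 0, 0],
  [8.8, 0.15, 0, -6.05, 0, 0, 0],
  [5, 0.15, 0, -6.05, 0, 0, 0],
  [5, 0.15, 0, -6.05, 0, 0, 0],
  [5, 0.15, 0, -6.05, 0, 0, 0],
  [5, 0.15, 0, -6.05, 0, 0, 0],
  [5, 0.15, 0, -6.05, 0, 0, 0],
])

```text
time_s: 9.98
tcp_pos: [542.0, 195.1, 16.9]
eef_rot: [[-0.107, 0.994, 0.001], [0.994, 0.107, 0.0], [0.0, 0.001, -1.0]]
contact_force: [-0.3, -0.2, 6.0]
width: 0.676
```

Run:
```python
from h import *
s=bot.get_state();print(s['tcp_pos'],s['width'],np.arctan2(s['eef_rot'][1,1],s['eef_rot'][0,1]))
a=0.107;R=np.array([[np.cos(a),-np.sin(a)],[np.sin(a),np.cos(a)]])
print('block at fence', np.array([619.3,40.4])+R@[0,-21])
```

```text
[542.0265375  195.14795334  16.90319641] 0.6764630716636861 0.10698643014297736
block at fence [621.5427148   19.52009985]
```

Request:
drive_tool([
  [5, 0, 0, 5, 0, 0, 0],
  [5, 0, 0, 8.3, 0, 0, 0],
  [5, 3, -6, 8.3, 0, 0, 0],
  [5, 5, -12, 8.3, 0, 0, 0],
  [5, 7.98, -17.86, 8.3, 0, 0, 0],
  [5, 7.98, -17.86, 8.3, 0, 0, 0],
  [5, 7.98, -17.86, 6, 0, 0, 0],
  [5, 7.98, -17.86, 6, 0, 0, 0],
])

```text
time_s: 10.98
tcp_pos: [619.0, 18.3, 74.6]
eef_rot: [[-0.11, 0.994, -0.005], [0.994, 0.11, 0.001], [0.001, -0.005, -1.0]]
contact_force: [-0.3, -1.0, -0.8]
width: 0.679
```

Run:
```python
from h import *
snap('wrist','wf');crop('wf',106,92,406,322,2.66,'wfc');s=bot.get_state();print(s['tcp_pos'],s['width'],s['contact_force'],s['wrist_torque'],s['q'])
```

```text
[619.88935177  18.48180149  75.56158518] 0.6828028318627608 [ 0.0553856   0.69563256 -0.89697601] [-0.05608558 -0.05004555 -0.02528448] [ 0.10955918  0.92353715 -0.38915765  1.6869189   0.52913396  0.64026959
 -0.46219132]
```

View pics/wfc.png

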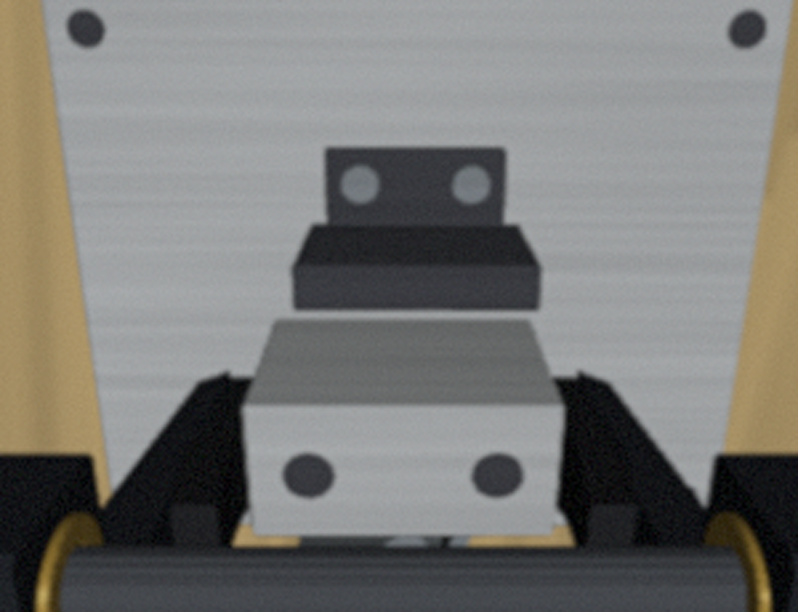

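The block hangs square to the fence. Its bottom back edge is at row 320 (x 275–530) and the fence's front top edge is at row 309 (x 294–540). I'll compute the lateral offsets.

Run:
```python
from h import *
cr=lambda p:((p[0]+.5)/2.66-.5+106,(p[1]+.5)/2.66-.5+92)
a=0.107;R=np.array([[np.cos(a),-np.sin(a)],[np.sin(a),np.cos(a)]])
tcp=np.array([619.5,18.4])
F=[atz('wf',cr(p),52)[:2] for p in((294,309),(540,309))]
FB=[atz('wf',cr(p),52)[:2] for p in((293,267),(541,267))]
B=[atz('wf',cr(p),58.6)[:2] for p in((275,320),(530,320))]
T=[atz('wf',cr(p),98.6)[:2] for p in((243,404),(564,404))]
for n,v in(('fence front',F),('fence back',FB),('blk bot back',B),('blk top back',T)):
    m=np.mean(v,0);d=v[1]-v[0];print(n,m.round(1),'len',np.linalg.norm(d).round(1),'yaw',np.arctan2(d[1],d[0]).round(3),'rel tcp, jig axes',(R.T@(m-tcp)).round(1))
```

```text
fence front [619.8  34.9] len 59.7 yaw 0.111 rel tcp, jig axes [ 2.1 16.4]
fence back [618.6  45.6] len 59.1 yaw 0.111 rel tcp, jig axes [ 2.  27.1]
blk bot back [616.3  34.3] len 59.8 yaw 0.111 rel tcp, jig axes [-1.4 16.2]
blk top back [616.7  34.1] len 59.0 yaw 0.112 rel tcp, jig axes [-1.1 15.9]
```

Request:
drive_tool([
  [5, 0.2, -0.3, 0, 0, 0, 0],
  [5, 0.2, -0.3, 0, 0, 0, 0],
  [5, 0.2, -0.3, 0, 0, 0, 0],
])

```text
time_s: 11.4
tcp_pos: [623.5, 13.5, 76.6]
eef_rot: [[-0.107, 0.994, 0.001], [0.994, 0.107, 0.0], [-0.0, 0.001, -1.0]]
contact_force: [0.2, -0.7, -1.5]
width: 0.673
```

Request:
drive_tool([
  [5, 0, 0.22, 0, 0, 0, 0],
  [5, 0, 0.22, 0, 0, 0, 0],
  [5, 0, 0.22, -2.5, 0, 0, 0],
  [5, 0, 0.22, -4.4, 0, 0, 0],
  [5, 0, 0.22, -4.4, 0, 0, 0],
  [5, 0, 0.22, -4.4, 0, 0, 0],
])

```text
time_s: 12.15
tcp_pos: [623.4, 15.7, 32.3]
eef_rot: [[-0.107, 0.994, -0.0], [0.994, 0.107, -0.0], [-0.0, -0.0, -1.0]]
contact_force: [0.6, 0.2, -2.4]
width: 0.677
```

Request:
drive_tool([
  [5, 0, 0, -0.2, 0, 0, 0],
  [5, 0, 0, -0.3, 0, 0, 0],
  [5, 0, 0, -0.36, 0, 0, 0],
  [5, 0, 0, -0.36, 0, 0, 0],
])

```text
time_s: 12.65
tcp_pos: [623.4, 15.6, 29.2]
eef_rot: [[-0.107, 0.994, 0.0], [0.994, 0.107, -0.0], [-0.0, 0.0, -1.0]]
contact_force: [-1.0, -0.5, 4.6]
width: 0.682
```

Request:
drive_tool([
  [5, -0.01, 0.1, 0.02, 0, 0, 0],
  [5, -0.02, 0.2, 0.02, 0, 0, 0],
  [5, -0.02, 0.2, 0.02, 0, 0, 0],
])

```text
time_s: 13.02
tcp_pos: [623.4, 15.9, 29.1]
eef_rot: [[-0.106, 0.994, 0.0], [0.994, 0.106, -0.002], [-0.002, 0.0, -1.0]]
contact_force: [-1.1, -3.1, 6.7]
width: 0.676
```

Request:
drive_tool([
  [5, 0, 0, 0.05, 0, 0, 0],
  [5, -0.01, 0.1, 0.05, 0, 0, 0],
  [5, -0.01, 0.1, 0.05, 0, 0, 0],
  [5, -0.01, 0.1, 0.05, 0, 0, 0],
])

```text
time_s: 13.52
tcp_pos: [623.3, 17.6, 29.2]
eef_rot: [[-0.106, 0.994, 0.0], [0.994, 0.106, -0.001], [-0.001, 0.0, -1.0]]
contact_force: [1.7, -5.7, 0.9]
width: 0.675
```

Request:
drive_tool([
  [5, -0.01, 0.1, 0.0, 0, 0, 0],
  [5, -0.01, 0.1, 0.0, 0, 0, 0],
  [5, -0.01, 0.1, 0.0, 0, 0, 0],
])

```text
time_s: 13.9
tcp_pos: [623.4, 17.6, 29.2]
eef_rot: [[-0.106, 0.994, 0.001], [0.994, 0.106, -0.002], [-0.003, 0.0, -1.0]]
contact_force: [1.9, -6.7, 1.7]
width: 0.674
```

Request:
drive_tool([
  [5, 0, -0.1, 0.0, 0, 0, 0],
  [8.8, 0, -0.1, 0, 0, 0, 0],
  [8.8, 0, -0.1, 0, 0, 0, 0],
  [8.8, 0, -0.1, 0, 0, 0, 0],
  [8.8, 0, -0.1, 4, 0, 0, 0],
  [8.8, 0, -0.1, 10, 0, 0, 0],
  [8.8, -0.5, -2, 12, 0, 0, -0.18],
  [8.8, -1, -3.9, 12, 0, 0, -0.36],
])

```text
time_s: 14.9
tcp_pos: [614.1, -18.7, 151.6]
eef_rot: [[0.255, 0.967, 0.004], [0.967, -0.255, 0.001], [0.003, 0.004, -1.0]]
contact_force: [-0.5, -0.3, -0.5]
width: 1.003
```

Request:
drive_tool([
  [3.5, 0, 0, 0, 0, 0, -0.18],
  [3.5, 0, 0, 0, 0, 0, -0.36],
  [3.5, 0, 0, 0, 0, 0, -0.54],
  [3.5, 0, 0, 0, 0, 0, -0.6],
  [3.5, 0, 0, 0, 0, 0, -0.6],
  [3.5, 0, 0, 0, 0, 0, -0.6],
])

```text
time_s: 15.65
tcp_pos: [612.8, -19.0, 149.2]
eef_rot: [[0.752, 0.659, -0.0], [0.659, -0.752, 0.0], [0.0, -0.0, -1.0]]
contact_force: [0.9, -0.1, 0.0]
width: 0.401
```

Run:
```python
from h import *
snap('wrist','ww');s=bot.get_state();print(s['tcp_pos'],s['width'],np.arctan2(s['eef_rot'][1,1],s['eef_rot'][0,1]),s['contact_force'],s['wrist_torque'])
a=0.107;R=np.array([[np.cos(a),-np.sin(a)],[np.sin(a),np.cos(a)]])
b=[613.7,-19.8]
print(proj('ww',[[*b,84.5],[*b,12],[621.5,19.5,52]]).round(0).tolist())
crop('ww',106,92,406,322,2.66,'wwc')
```

```text
[612.84396196 -19.1700874  149.17532086] 0.4015003081321232 -0.8519666344542889 [-0.29414899  0.14435026  0.08694991] [ 0.01942164 -0.0686541  -0.02612895]
[[260.0, 207.0], [259.0, 181.0], [232.0, 159.0]]
```

View pics/wwc.png

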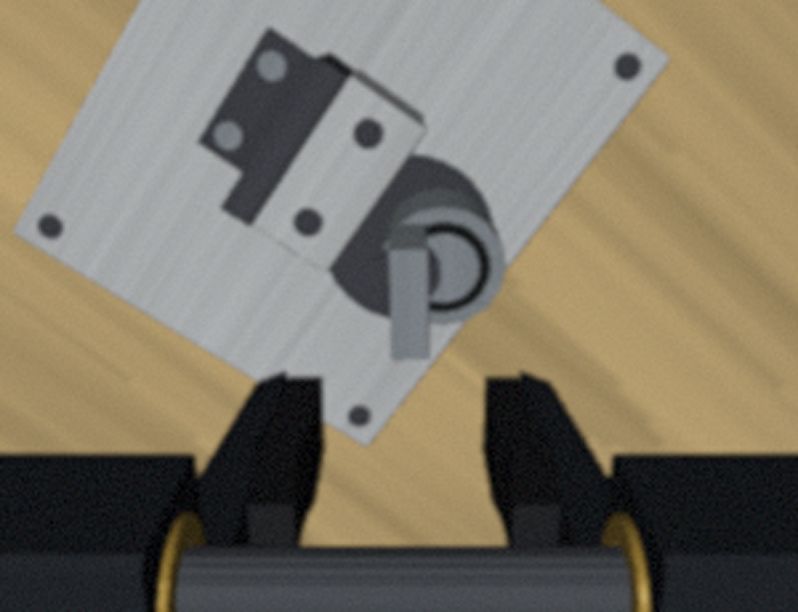

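The wing is aligned with the jaws: its top spans (389–430, 248–358), centre (409,303). The block sits flush against the fence and is centred along it.

Run:
```python
from h import *
cr=lambda p:((p[0]+.5)/2.66-.5+106,(p[1]+.5)/2.66-.5+92)
P=[atz('ww',cr(p),84.5) for p in((389,248),(430,248),(430,358),(389,358))]
print(np.round(P,1),np.mean(P,0))
d=(P[2]+P[3]-P[0]-P[1]);print('wing angle',np.arctan2(-d[1],-d[0]))
```

```text
[[623.3  -3.1  84.5]
 [631.2 -12.2  84.5]
 [604.7 -36.   84.5]
 [596.3 -26.4  84.5]] [613.88030773 -19.44812563  84.5       ]
wing angle 0.7217866664940797
```

Request:
drive_tool([
  [3.5, 0.1, -0.05, -5, 0, 0, 0],
  [3.5, 0.1, -0.05, -9.3, 0, 0, 0],
  [3.5, 0.1, -0.05, -9.3, 0, 0, 0],
  [3.5, 0.1, -0.05, -9.3, 0, 0, 0],
], grip_force=50)

```text
time_s: 16.2
tcp_pos: [613.9, -19.7, 56.2]
eef_rot: [[0.753, 0.658, -0.0], [0.658, -0.753, 0.0], [0.0, -0.0, -1.0]]
contact_force: [-0.5, -0.2, -0.6]
width: 0.394
```

Request:
drive_tool([
  [0.5, 0, 0, 0, 0, 0, 0],
  [0.5, 0, 0, 0, 0, 0, 0],
  [0.5, 0, 0, 0, 0, 0, 0],
  [0.5, 0, 0, 0, 0, 0, 0],
  [0.5, 0, 0, 0, 0, 0, 0],
  [0.5, 0, 0, 0, 0, 0, 0],
])

```text
time_s: 16.95
tcp_pos: [614.4, -20.1, 56.7]
eef_rot: [[0.753, 0.658, 0.001], [0.658, -0.753, -0.0], [0.001, 0.001, -1.0]]
contact_force: [-0.6, -1.5, 6.0]
width: 0.132
```

```bash
cat > st.py <<'E'
from h import *
s=bot.get_state();print(s['time_s'],s['tcp_pos'].round(2),s['width'].round(3),'yaw',round(np.arctan2(s['eef_rot'][1,1],s['eef_rot'][0,1]),4),s['contact_force'].round(1),s['wrist_torque'].round(3),'q7',s['q'][6].round(2))
E
python3 st.py
```

```text
Traceback (most recent call last):
  File "st.py", line 2, in <module>
    s=bot.get_state();print(s['time_s'],s['tcp_pos'].round(2),s['width'].round(3),'yaw',round(np.arctan2(s['eef_rot'][1,1],s['eef_rot'][0,1]),4),s['contact_force'].round(1),s['wrist_torque'].round(3),'q7',s['q'][6].round(2))
                                                              ^^^^^^^^^^^^^^^^
AttributeError: 'float' object has no attribute 'round'
```

```bash
sed -i "s/s\['width'\].round(3)/round(s['width'],3)/" st.py; python3 st.py
```

```text
16.95 [614.36 -20.11  56.73] 0.132 yaw -0.853 [-0.6 -1.5  6. ] [-0.293  0.005  0.288] q7 -1.12
```

Request:
drive_tool([
  [0.5, 0, 0, 0, 0, 0, 0.1],
  [0.5, 0, 0, 0, 0, 0, 0.2],
  [0.5, 0, 0, 0, 0, 0, 0.3],
  [0.5, 0, 0, 0, 0, 0, 0.4],
  [0.5, 0, 0, 0, 0, 0, 0.5],
  [0.5, 0, 0, 0, 0, 0, 0.55],
])

```text
time_s: 17.7
tcp_pos: [614.3, -20.1, 56.7]
eef_rot: [[0.299, 0.954, 0.001], [0.954, -0.299, 0.0], [0.001, 0.001, -1.0]]
contact_force: [-0.3, -0.7, 5.6]
width: 0.13
```

```bash
python3 st.py
```

```text
17.7 [614.32 -20.05  56.72] 0.13 yaw -0.3033 [-0.3 -0.7  5.6] [-0.149 -0.018 -0.277] q7 -0.75
```

Request:
drive_tool([
  [0.5, 0, 0, 0, 0, 0, 0.05],
  [0.5, 0, 0, 0, 0, 0, 0.1],
])

```text
time_s: 17.95
tcp_pos: [614.3, -20.1, 56.7]
eef_rot: [[0.202, 0.979, 0.001], [0.979, -0.202, 0.0], [0.0, 0.001, -1.0]]
contact_force: [-0.2, -0.5, 5.3]
width: 0.134
```

```bash
python3 st.py
```

```text
17.95 [614.27 -20.05  56.72] 0.134 yaw -0.2037 [-0.2 -0.5  5.3] [-0.191 -0.056 -0.317] q7 -0.68
```

Request:
drive_tool([
  [0.5, 0, 0, 0, 0, 0, 0.05],
  [0.5, 0, 0, 0, 0, 0, 0.1],
  [0.5, 0, 0, 0, 0, 0, 0.15],
])

```text
time_s: 18.32
tcp_pos: [614.3, -20.0, 56.7]
eef_rot: [[0.054, 0.999, 0.001], [0.999, -0.054, 0.0], [0.0, 0.001, -1.0]]
contact_force: [-0.2, -0.8, 4.8]
width: 0.127
```

```bash
python3 st.py
```

```text
18.325 [614.27 -20.01  56.72] 0.127 yaw -0.0537 [-0.2 -0.8  4.8] [-0.186 -0.109 -0.286] q7 -0.57
```

Request:
drive_tool([
  [0.5, 0, 0, 0, 0, 0, 0.03],
  [0.5, 0, 0, 0, 0, 0, 0.05],
])

```text
time_s: 18.58
tcp_pos: [614.3, -20.0, 56.7]
eef_rot: [[0.005, 1.0, 0.001], [1.0, -0.005, 0.0], [0.0, 0.001, -1.0]]
contact_force: [0.1, -0.3, 5.1]
width: 0.134
```

```bash
python3 st.py
```

```text
18.575 [614.27 -20.02  56.71] 0.134 yaw -0.0046 [ 0.1 -0.3  5.1] [-0.162 -0.005 -0.27 ] q7 -0.53
```

Request:
drive_tool([
  [0.5, 0, 0, 0, 0, 0, 0.02],
  [0.5, 0, 0, 0, 0, 0, 0.03],
])

```text
time_s: 18.82
tcp_pos: [614.3, -20.0, 56.7]
eef_rot: [[-0.025, 1.0, 0.001], [1.0, 0.025, 0.0], [0.0, 0.001, -1.0]]
contact_force: [-0.3, -1.6, 5.8]
width: 0.135
```

```bash
python3 st.py
```

```text
18.825 [614.25 -20.    56.72] 0.135 yaw 0.0251 [-0.3 -1.6  5.8] [-0.192 -0.047 -0.266] q7 -0.51
```

Request:
drive_tool([
  [0.5, 0, 0, 0, 0, 0, 0.02],
  [0.5, 0, 0, 0, 0, 0, 0.03],
])

```text
time_s: 19.08
tcp_pos: [614.3, -20.0, 56.7]
eef_rot: [[-0.055, 0.998, 0.001], [0.998, 0.055, 0.0], [0.0, 0.001, -1.0]]
contact_force: [-0.4, -0.5, 4.8]
width: 0.13
```

```bash
python3 st.py
```

```text
19.075 [614.26 -20.01  56.72] 0.13 yaw 0.0552 [-0.4 -0.5  4.8] [-0.183 -0.053 -0.297] q7 -0.49
```

Request:
drive_tool([
  [0.5, 0, 0, 0, 0, 0, 0.02],
  [0.5, 0, 0, 0, 0, 0, 0.02],
])

```text
time_s: 19.32
tcp_pos: [614.3, -20.0, 56.7]
eef_rot: [[-0.075, 0.997, 0.001], [0.997, 0.075, 0.0], [0.0, 0.001, -1.0]]
contact_force: [0.6, -1.4, 5.1]
width: 0.131
```

```bash
python3 st.py
```

```text
19.325 [614.26 -20.02  56.72] 0.131 yaw 0.075 [ 0.6 -1.4  5.1] [-0.185 -0.055 -0.241] q7 -0.48
```

Request:
drive_tool([
  [0.5, 0, 0, 0, 0, 0, 0.02],
  [0.5, 0, 0, 0, 0, 0, 0.02],
])

```text
time_s: 19.58
tcp_pos: [614.3, -20.0, 56.7]
eef_rot: [[-0.095, 0.995, 0.001], [0.995, 0.095, 0.0], [0.0, 0.001, -1.0]]
contact_force: [0.8, -0.8, 5.1]
width: 0.128
```

```bash
python3 st.py
```

```text
19.575 [614.28 -20.02  56.72] 0.128 yaw 0.095 [ 0.8 -0.8  5.1] [-0.176 -0.08  -0.264] q7 -0.46
```

Request:
drive_tool([
  [0.5, 0, 0, 0, 0, 0, 0.015],
  [0.5, 0, 0, 0, 0, 0, 0.015],
])

```text
time_s: 19.82
tcp_pos: [614.3, -20.0, 56.7]
eef_rot: [[-0.11, 0.994, 0.001], [0.994, 0.11, 0.0], [0.0, 0.001, -1.0]]
contact_force: [0.4, -0.6, 5.1]
width: 0.133
```

```bash
python3 st.py
```

```text
19.825 [614.27 -20.02  56.74] 0.133 yaw 0.1099 [ 0.4 -0.6  5.1] [-0.166 -0.047 -0.206] q7 -0.45
```

Request:
drive_tool([
  [0.5, 0, 0, 0, 0, 0, 0.01],
  [0.5, 0, 0, 0, 0, 0, 0.02],
])

```text
time_s: 20.08
tcp_pos: [614.3, -20.0, 56.7]
eef_rot: [[-0.13, 0.992, 0.001], [0.992, 0.13, 0.0], [0.0, 0.001, -1.0]]
contact_force: [-0.1, -1.0, 4.5]
width: 0.133
```

```bash
python3 st.py
```

```text
20.075 [614.27 -20.    56.74] 0.133 yaw 0.1301 [-0.1 -1.   4.5] [-0.174 -0.078 -0.266] q7 -0.44
```

Request:
drive_tool([
  [0.5, 0, 0, 0, 0, 0, 0.01],
  [0.5, 0, 0, 0, 0, 0, 0.02],
])

```text
time_s: 20.32
tcp_pos: [614.3, -20.0, 56.7]
eef_rot: [[-0.15, 0.989, 0.001], [0.989, 0.15, 0.0], [0.0, 0.001, -1.0]]
contact_force: [0.8, -1.2, 6.2]
width: 0.128
```

```bash
python3 st.py
```

```text
20.325 [614.27 -20.    56.74] 0.128 yaw 0.1501 [ 0.8 -1.2  6.2] [-0.16  -0.09  -0.358] q7 -0.42
```

Request:
drive_tool([
  [0.5, 0, 0, 0, 0, 0, 0.01],
  [0.5, 0, 0, 0, 0, 0, 0.02],
])

```text
time_s: 20.58
tcp_pos: [614.2, -20.0, 56.7]
eef_rot: [[-0.169, 0.986, 0.001], [0.986, 0.169, 0.0], [-0.0, 0.001, -1.0]]
contact_force: [-0.2, -1.3, 6.2]
width: 0.133
```

```bash
python3 st.py
```

```text
20.575 [614.24 -20.02  56.72] 0.133 yaw 0.1701 [-0.2 -1.3  6.2] [-0.149  0.014 -0.283] q7 -0.41
```

Request:
drive_tool([
  [0.5, 0, 0, 0, 0, 0, 0.01],
  [0.5, 0, 0, 0, 0, 0, 0.02],
])

```text
time_s: 20.82
tcp_pos: [614.2, -20.0, 56.7]
eef_rot: [[-0.189, 0.982, 0.001], [0.982, 0.189, 0.0], [-0.0, 0.001, -1.0]]
contact_force: [-0.3, -1.4, 5.1]
width: 0.133
```

```bash
python3 st.py
```

```text
20.825 [614.25 -20.02  56.71] 0.133 yaw 0.19 [-0.3 -1.4  5.1] [-0.184 -0.031 -0.37 ] q7 -0.39
```

Request:
drive_tool([
  [0.5, 0, 0, 0, 0, 0, 0.01],
  [0.5, 0, 0, 0, 0, 0, 0.015],
])

```text
time_s: 21.08
tcp_pos: [614.3, -20.0, 56.7]
eef_rot: [[-0.203, 0.979, 0.001], [0.979, 0.203, 0.0], [0.0, 0.001, -1.0]]
contact_force: [1.1, -0.8, 5.3]
width: 0.129
```

```bash
python3 st.py
```

```text
21.075 [614.27 -20.02  56.71] 0.129 yaw 0.2045 [ 1.1 -0.8  5.3] [-0.213 -0.043 -0.386] q7 -0.38
```

Request:
drive_tool([
  [0.5, 0, 0, 0, 0, 0, 0.01],
])

```text
time_s: 21.2
tcp_pos: [614.3, -20.1, 56.7]
eef_rot: [[-0.213, 0.977, 0.001], [0.977, 0.213, 0.0], [0.0, 0.001, -1.0]]
contact_force: [-0.4, -0.5, 6.0]
width: 0.13
```

Run:
```python
from h import *
for i in range(6):
    bot.snapshot('top');s=bot.get_state();print(round(np.arctan2(s['eef_rot'][1,1],s['eef_rot'][0,1]),4),s['wrist_torque'].round(3))
```

```text
0.2144 [-0.201 -0.048 -0.495]
0.2141 [-0.182 -0.108 -0.521]
0.214 [-0.215 -0.082 -0.437]
0.214 [-0.2   -0.035 -0.474]
0.2139 [-0.214 -0.038 -0.456]
0.2139 [-0.192 -0.031 -0.497]
```

The torque climbed to about 0.48 N·m against 0.28 when turning freely. That is roughly 15 N at bolt angle ≈1.68, which matches the predicted nip angle. I release the bolt now.

Request:
drive_tool([
  [3.5, 0, 0, 0, 0, 0, 0],
  [3.5, 0, 0, 0, 0, 0, 0],
  [3.5, 0, 0, 0, 0, 0, 0],
  [3.5, 0, 0, 4, 0, 0, 0],
  [8.8, 0, 0, 8, 0, 0, 0],
  [8.8, 0.45, 1.9, 8, 0, 0, -0.107],
  [8.8, 0.9, 3.75, 8, 0, 0, -0.107],
  [8.8, 0.9, 3.75, 8, 0, 0, -0.107],
], grip_force=25)

```text
time_s: 22.5
tcp_pos: [622.7, 20.4, 135.8]
eef_rot: [[-0.115, 0.993, -0.001], [0.993, 0.115, 0.002], [0.002, -0.0, -1.0]]
contact_force: [-0.5, -0.5, -0.9]
width: 0.823
```

Run:
```python
from h import *
import runpy; runpy.run_path('st.py')
snap('wrist','wg');crop('wg',106,122,406,352,2.66,'wgc')
```

```text
22.5 [622.69  20.41 135.81] 0.823 yaw 0.1154 [-0.5 -0.5 -0.9] [ 0.004 -0.105 -0.041] q7 -0.44
```

View pics/wgc.png

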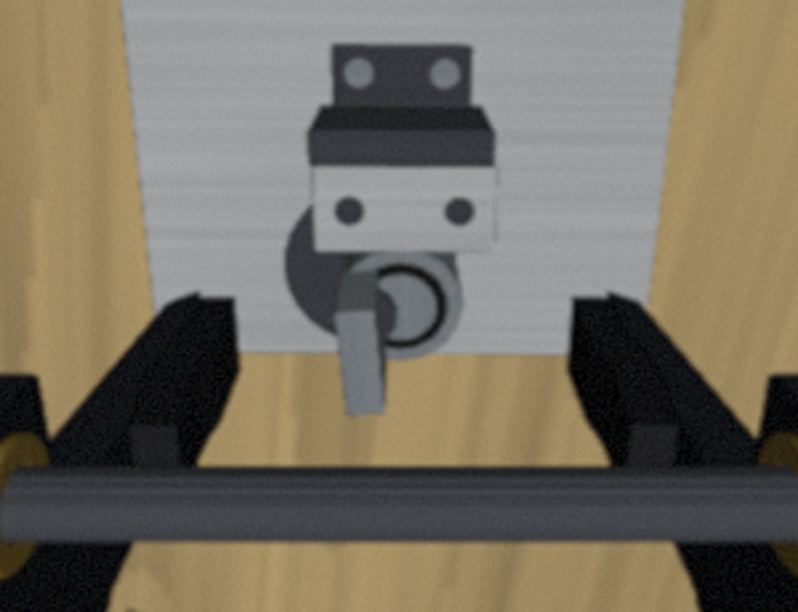

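The block is flush with the fence and centred (313–496 against the fence's 308–494). The roller touches its front face, and the wing is at about 1.68 rad.

Request:
drive_tool([
  [8.8, 0, 0, 0, 0, 0, 0],
  [8.8, 0, 0, -4, 0, 0, 0],
  [8.8, 0, 0, -4, 0, 0, 0],
])

```text
time_s: 22.92
tcp_pos: [620.4, 15.9, 93.6]
eef_rot: [[-0.109, 0.994, -0.007], [0.994, 0.109, -0.002], [-0.001, -0.007, -1.0]]
contact_force: [0.5, 0.4, 0.3]
width: 0.997
```

Request:
drive_tool([
  [8.8, 0, 0.05, -2, 0, 0, 0],
  [8.8, 0, 0.05, -3, 0, 0, 0],
  [8.8, 0, 0.05, -3, 0, 0, 0],
])

```text
time_s: 23.3
tcp_pos: [622.5, 18.0, 65.6]
eef_rot: [[-0.11, 0.994, -0.001], [0.994, 0.11, -0.0], [-0.0, -0.001, -1.0]]
contact_force: [-0.3, 0.6, 0.5]
width: 1.0
```

Request:
drive_tool([
  [8.8, 0.07, -0.03, -2.5, 0, 0, 0],
  [8.8, 0.07, -0.03, -3.6, 0, 0, 0],
  [8.8, 0.07, -0.03, -3.6, 0, 0, 0],
  [8.8, 0.07, -0.03, -3.6, 0, 0, 0],
])

```text
time_s: 23.8
tcp_pos: [624.2, 18.0, 31.0]
eef_rot: [[-0.11, 0.994, 0.001], [0.994, 0.11, 0.0], [0.0, 0.001, -1.0]]
contact_force: [-0.2, 0.4, -0.3]
width: 0.999
```

Request:
drive_tool([
  [5, 0, 0, 0, 0, 0, 0],
  [5, 0, 0, 0, 0, 0, 0],
  [5, 0, 0, 0, 0, 0, 0],
  [5, 0, 0, 0, 0, 0, 0],
  [5, 0, 0, 0, 0, 0, 0],
  [5, 0, 0, 0, 0, 0, 0],
], grip_force=30)

```text
time_s: 24.55
tcp_pos: [623.4, 17.8, 30.4]
eef_rot: [[-0.11, 0.994, -0.0], [0.994, 0.11, -0.0], [-0.0, -0.0, -1.0]]
contact_force: [-2.2, 0.6, 5.5]
width: 0.678
```

```bash
python3 st.py
```

```text
24.55 [623.4   17.76  30.45] 0.678 yaw 0.1099 [-2.2  0.6  5.5] [-0.104  0.433 -0.012] q7 -0.51
```

Request:
drive_tool([
  [5, 0.3, 0.03, 0, 0, 0, 0],
  [5, 0.7, 0.08, 0, 0, 0, 0],
  [5, 1.2, 0.13, 0, 0, 0, 0],
])

```text
time_s: 24.92
tcp_pos: [623.6, 17.7, 30.0]
eef_rot: [[-0.111, 0.994, -0.024], [0.994, 0.111, -0.006], [-0.004, -0.025, -1.0]]
contact_force: [-32.1, -1.5, 30.1]
width: 0.678
```

```bash
python3 st.py
```

```text
24.925 [623.6   17.74  29.96] 0.678 yaw 0.1108 [-32.1  -1.5  30.1] [-0.362  6.268 -0.057] q7 -0.5
```

Request:
drive_tool([
  [5, 0, 0, 0.1, 0, 0, 0],
  [5, 0, 0, 0.15, 0, 0, 0],
])

```text
time_s: 25.18
tcp_pos: [623.7, 17.8, 30.0]
eef_rot: [[-0.111, 0.994, -0.023], [0.994, 0.111, -0.006], [-0.003, -0.024, -1.0]]
contact_force: [-22.9, -0.5, 12.6]
width: 0.676
```

```bash
python3 st.py
```

```text
25.175 [623.68  17.78  30.  ] 0.676 yaw 0.1111 [-22.9  -0.5  12.6] [-0.175  4.396 -0.097] q7 -0.5
```

Request:
drive_tool([
  [5, 0.1, 0.01, 0.07, 0, 0, 0],
  [5, 0.3, 0.03, 0.09, 0, 0, 0],
])

```text
time_s: 25.42
tcp_pos: [630.5, 18.5, 30.0]
eef_rot: [[-0.111, 0.994, -0.016], [0.994, 0.111, -0.003], [-0.001, -0.016, -1.0]]
contact_force: [-11.3, 0.6, -1.3]
width: 0.678
```

```bash
python3 st.py
```

```text
25.425 [630.47  18.53  30.02] 0.678 yaw 0.111 [-11.3   0.6  -1.3] [-0.025  2.333 -0.091] q7 -0.49
```

Request:
drive_tool([
  [5, 0.5, 0.05, -0.05, 0, 0, 0],
  [5, 1.0, 0.11, -0.06, 0, 0, 0],
])

```text
time_s: 25.68
tcp_pos: [641.0, 19.7, 29.9]
eef_rot: [[-0.111, 0.994, -0.016], [0.994, 0.111, -0.003], [-0.002, -0.016, -1.0]]
contact_force: [-12.4, 0.2, 6.0]
width: 0.68
```

```bash
python3 st.py
```

```text
25.675 [640.97  19.67  29.94] 0.68 yaw 0.1108 [-12.4   0.2   6. ] [-0.167  2.935 -0.026] q7 -0.48
```

Request:
drive_tool([
  [5, 0.5, 0.05, -0.02, 0, 0, 0],
  [5, 0.9, 0.1, -0.06, 0, 0, 0],
  [5, 1.3, 0.14, -0.1, 0, 0, 0],
])

```text
time_s: 26.05
tcp_pos: [647.5, 20.4, 29.6]
eef_rot: [[-0.111, 0.993, -0.029], [0.994, 0.111, -0.007], [-0.004, -0.03, -1.0]]
contact_force: [-32.5, -2.2, 28.9]
width: 0.678
```

```bash
python3 st.py
```

```text
26.05 [647.48  20.38  29.65] 0.678 yaw 0.1111 [-32.5  -2.2  28.9] [-0.441  6.579 -0.085] q7 -0.46
```

Request:
drive_tool([
  [5, 0, 0, 0.1, 0, 0, 0],
  [5, 0, 0, 0.16, 0, 0, 0],
])

```text
time_s: 26.3
tcp_pos: [659.6, 21.7, 31.5]
eef_rot: [[-0.111, 0.994, -0.004], [0.994, 0.111, -0.0], [-0.0, -0.004, -1.0]]
contact_force: [0.5, 0.0, -1.8]
width: 0.677
```

```bash
python3 st.py
```

```text
26.3 [659.59  21.71  31.48] 0.677 yaw 0.111 [ 0.5  0.  -1.8] [ 0.005 -0.133 -0.004] q7 -0.46
```

Request:
drive_tool([
  [5, 0, 0, -0.15, 0, 0, 0],
  [5, 0, 0, -0.2, 0, 0, 0],
])

```text
time_s: 26.55
tcp_pos: [662.4, 22.0, 30.5]
eef_rot: [[-0.11, 0.994, 0.001], [0.994, 0.11, 0.0], [0.0, 0.001, -1.0]]
contact_force: [-0.1, 0.7, -0.3]
width: 0.678
```

```bash
python3 st.py
```

```text
26.55 [662.37  21.97  30.45] 0.678 yaw 0.1098 [-0.1  0.7 -0.3] [ 0.027 -0.188  0.011] q7 -0.46
```

Request:
drive_tool([
  [5, 0.8, 0.088, -0.02, 0, 0, 0],
  [5, 1.6, 0.176, -0.02, 0, 0, 0],
  [5, 2.4, 0.264, -0.02, 0, 0, 0],
  [5, 3.2, 0.352, -0.02, 0, 0, 0],
  [5, 3.6, 0.396, -0.02, 0, 0, 0],
  [5, 3.6, 0.396, -0.02, 0, 0, 0],
])

```text
time_s: 27.3
tcp_pos: [698.3, 26.0, 30.5]
eef_rot: [[-0.11, 0.994, 0.001], [0.994, 0.11, 0.0], [0.0, 0.001, -1.0]]
contact_force: [1.1, -1.3, -0.4]
width: 0.677
```

```bash
python3 st.py
```

```text
27.3 [698.27  26.02  30.51] 0.677 yaw 0.1099 [ 1.1 -1.3 -0.4] [-0.04  -0.102  0.03 ] q7 -0.42
```

Request:
drive_tool([
  [5, 0, 0, 5, 0, 0, 0],
  [5, 0, 0, 10, 0, 0, 0],
  [5, -3, -5, 10, 0, 0, -0.12],
  [5, -6, -10, 10, 0, 0, -0.24],
  [5, -9, -15, 10, 0, 0, -0.36],
  [5, -12, -20.5, 10, 0, 0, -0.49],
  [5, -15.2, -26, 10, 0, 0, -0.49],
  [5, -15.2, -29.3, 8, 0, 0, -0.49],
])

```text
time_s: 28.3
tcp_pos: [542.9, -271.7, 111.4]
eef_rot: [[0.375, 0.927, -0.001], [0.927, -0.375, -0.003], [-0.003, 0.001, -1.0]]
contact_force: [-0.1, 0.1, -1.7]
width: 0.679
```

Request:
drive_tool([
  [5, 0, 0, -4, 0, 0, 0],
  [5, 0, 0, -5, 0, 0, 0],
  [5, 0, 0, -5, 0, 0, 0],
  [5, 0, 0, -5, 0, 0, 0],
])

```text
time_s: 28.8
tcp_pos: [546.9, -266.6, 61.8]
eef_rot: [[0.37, 0.929, 0.002], [0.929, -0.37, -0.0], [0.0, 0.002, -1.0]]
contact_force: [0.6, 0.5, -1.2]
width: 0.677
```

```bash
python3 st.py
python3 - <<'E'
from h import *
snap('wrist','wp');crop('wp',106,122,406,352,2.66,'wpc')
E
```

```text
28.8 [ 546.87 -266.55   61.77] 0.677 yaw -0.3788 [ 0.6  0.5 -1.2] [-0.006 -0.067  0.063] q7 -0.45
```

View pics/wpc.png

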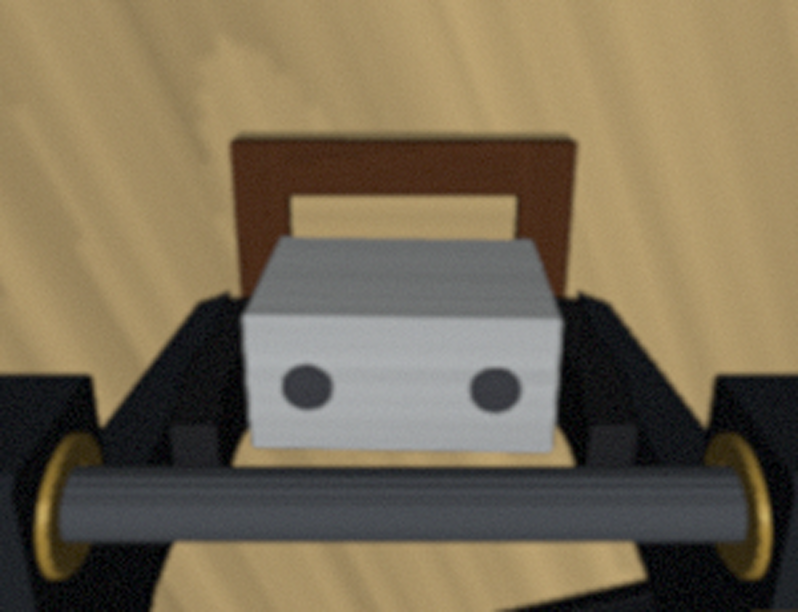

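The block is above the nest. Its bottom back edge runs (281,238)–(531,241), the pocket's back edge runs (291,195)–(517,195), and the outer rim's back edge runs (233,141)–(575,141).

Run:
```python
from h import *
cr=lambda p:((p[0]+.5)/2.66-.5+106,(p[1]+.5)/2.66-.5+122)
a=-0.380;R=np.array([[np.cos(a),-np.sin(a)],[np.sin(a),np.cos(a)]]);tcp=np.array([546.87,-266.55])
for n,z,v in(('rim',13,((233,141),(575,141))),('pocket',13,((291,195),(517,195))),('blkbot',43.3,((281,238),(531,241))),('blktop',83.3,((243,316),(563,319))),('blktopfront',83.3,((252,447),(554,450)))):
    P=[atz('wp',cr(p),z)[:2] for p in v];m=np.mean(P,0);d=P[1]-P[0]
    print(n,'len',np.linalg.norm(d).round(1),'yaw',np.arctan2(d[1],d[0]).round(3),'rel tcp nest axes',(R.T@(m-tcp)).round(2))
print('nest c rel',R.T@(np.array([546.2,-267])-tcp))
```

```text
rim len 92.2 yaw -0.38 rel tcp nest axes [-0.49 31.24]
pocket len 62.4 yaw -0.38 rel tcp nest axes [-0.49 15.85]
blkbot len 59.5 yaw -0.393 rel tcp nest axes [-0.1  15.03]
blktop len 59.8 yaw -0.391 rel tcp nest axes [-0.92 15.7 ]
blktopfront len 60.3 yaw -0.393 rel tcp nest axes [ -0.88 -13.56]
nest c rel [-0.45529109 -0.6664158 ]
```

Request:
drive_tool([
  [5, -0.04, -0.11, -1, 0, 0, 0.012],
  [5, -0.04, -0.11, -2.7, 0, 0, 0.012],
  [5, -0.04, -0.11, -2.7, 0, 0, 0.012],
  [5, -0.04, -0.11, -2.7, 0, 0, 0.012],
])

```text
time_s: 29.35
tcp_pos: [545.0, -268.0, 33.1]
eef_rot: [[0.36, 0.933, -0.001], [0.933, -0.36, 0.0], [0.0, -0.001, -1.0]]
contact_force: [-0.3, 0.5, -1.3]
width: 0.678
```

Request:
drive_tool([
  [5, 0.14, 0.03, 0, 0, 0, 0],
  [5, 0.14, 0.03, 0, 0, 0, 0],
  [5, 0.14, 0.03, 0, 0, 0, 0],
])

```text
time_s: 29.72
tcp_pos: [546.7, -268.0, 33.7]
eef_rot: [[0.36, 0.933, 0.0], [0.933, -0.36, -0.0], [-0.0, 0.0, -1.0]]
contact_force: [-0.7, 0.4, -2.1]
width: 0.678
```

Request:
drive_tool([
  [5, 0, 0, -0.2, 0, 0, 0],
  [5, 0, 0, -0.4, 0, 0, 0],
  [5, 0, 0, -0.55, 0, 0, 0],
  [5, 0, 0, -0.55, 0, 0, 0],
])

```text
time_s: 30.22
tcp_pos: [546.5, -267.8, 27.7]
eef_rot: [[0.36, 0.933, -0.0], [0.933, -0.36, 0.0], [-0.0, -0.0, -1.0]]
contact_force: [0.1, 0.7, -1.0]
width: 0.674
```

```bash
python3 st.py
```

```text
30.225 [ 546.49 -267.85   27.73] 0.674 yaw -0.368 [ 0.1  0.7 -1. ] [-0.023 -0.098 -0.002] q7 -0.46
```

Request:
drive_tool([
  [5, 0, 0, -0.1, 0, 0, 0],
  [5, 0, 0, -0.16, 0, 0, 0],
  [5, 0, 0, -0.16, 0, 0, 0],
])

```text
time_s: 30.6
tcp_pos: [546.7, -267.9, 26.4]
eef_rot: [[0.36, 0.933, 0.0], [0.933, -0.36, -0.0], [0.0, 0.0, -1.0]]
contact_force: [0.0, -0.2, -0.9]
width: 0.679
```

```bash
python3 st.py
```

```text
30.6 [ 546.65 -267.9    26.41] 0.679 yaw -0.368 [ 0.  -0.2 -0.9] [-0.081  0.039  0.008] q7 -0.46
```

Floor height reached. I press lightly, release and lift.

Request:
drive_tool([
  [5, 0, 0, -0.05, 0, 0, 0],
  [5, 0, 0, -0.05, 0, 0, 0],
  [7, 0, 0, -0.02, 0, 0, 0],
  [8.8, 0, 0, -0.02, 0, 0, 0],
  [8.8, 0, 0, 0, 0, 0, 0],
  [8.8, 0, 0, 4, 0, 0, 0],
  [8.8, 0, 0, 10, 0, 0, 0],
  [8.8, 0, 0, 13, 0, 0, 0],
])

```text
time_s: 31.6
tcp_pos: [547.9, -268.2, 159.3]
eef_rot: [[0.36, 0.933, 0.004], [0.933, -0.36, -0.001], [0.0, 0.004, -1.0]]
contact_force: [0.5, -0.5, 0.8]
width: 0.996
```

Request:
drive_tool([
  [8.8, -1, -5, 0, 0, 0, 0],
  [8.8, -1, -5, 0, 0, 0, 0],
  [8.8, -1, -5, 0, 0, 0, 0],
])

```text
time_s: 31.98
tcp_pos: [536.4, -317.6, 156.0]
eef_rot: [[0.36, 0.933, -0.0], [0.933, -0.36, 0.001], [0.001, -0.001, -1.0]]
contact_force: [0.2, 0.4, 0.3]
width: 0.996
```

```bash
python3 st.py
python3 - <<'E'
from h import *
snap('wrist','we');snap('top','te');crop('we',106,62,406,292,2.66,'wec')
c=lambda f:cv2.resize(cv2.imread(f),None,fx=1.25,fy=1.25)
t=cv2.imread('pics/te.png')[100:260,80:460]; cv2.imwrite('pics/tec.png',cv2.resize(t,None,fx=2.1,fy=2.1,interpolation=cv2.INTER_CUBIC))
E
```

```text
31.975 [ 536.4  -317.55  156.02] 0.996 yaw -0.3684 [0.2 0.4 0.3] [ 0.043 -0.073 -0.038] q7 -0.29
```

View pics/wec.png

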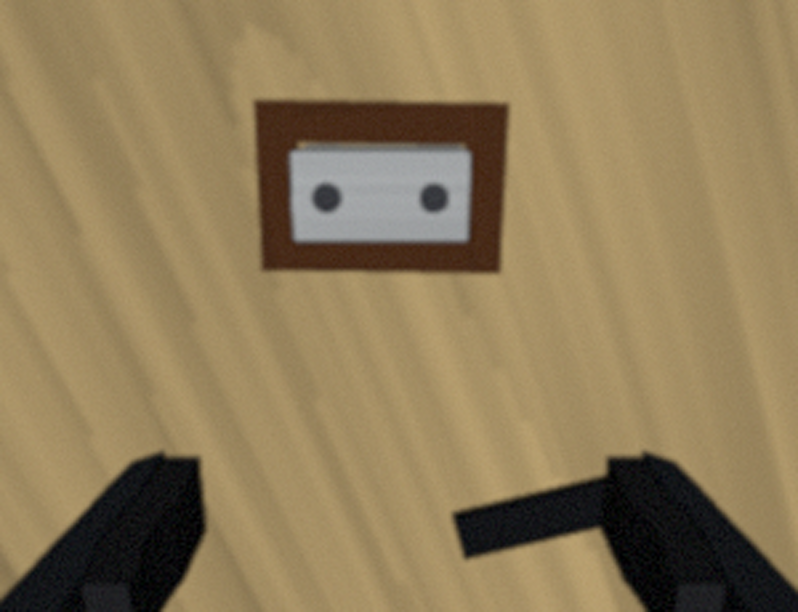

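View pics/tec.png

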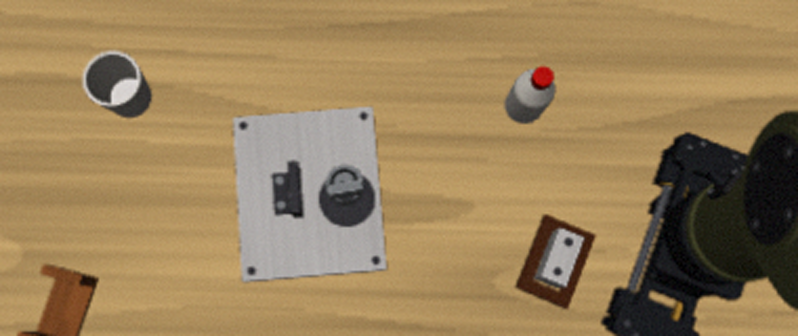

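The block sits in the pocket (top at 289–472, 151–242), square to the nest. The bottle, cup and strip appear unmoved. I check the seat numerically and then hand in.

Run:
```python
from h import *
cr=lambda p:((p[0]+.5)/2.66-.5+106,(p[1]+.5)/2.66-.5+62)
for n,z,px in(('blk',48,((289,151),(472,151),(469,242),(294,242))),('rim',13,((256,101),(508,103),(499,271),(263,270)))):
    P=np.array([atz('we',cr(p),z)[:2] for p in px]);L=np.linalg.norm(P[1]-P[0]),np.linalg.norm(P[2]-P[3]),np.linalg.norm(P[0]-P[3]),np.linalg.norm(P[1]-P[2])
    d=P[1]+P[2]-P[0]-P[3];print(n,P.mean(0).round(1),np.round(L,1),'yaw',np.arctan2(d[1],d[0]).round(3))
a=cv2.imread('pics/t0.png').astype(int);b=cv2.imread('pics/te.png').astype(int)
d=(abs(a-b).max(2)>40)
for n,(x0,y0,x1,y1) in dict(cup=(115,120,155,160),bottle=(315,128,348,162),strip=(400,192,420,240)).items(): print(n,d[y0:y1,x0:x1].sum())
```

```text
blk [ 547.2 -266.5] [60.4 59.9 30.2 30.2] yaw -0.369
rim [ 546.  -267.4] [92.8 93.1 63.4 63.1] yaw -0.375
cup 0
bottle 0
strip 630
```

```bash
python3 -c "
from workcell import bot
print(bot.close_job(), bot.get_state()['time_s'])"
```

```text
the job is handed in; nothing more can be done
the job is handed in; nothing more can be done
```

The gap is set and the gauge block is back in its nest, but the block rose about 1 mm off the plate for a moment while I drew it out. I handed the job in just after the 32 s mark on the robot's clock.

**What I did:** I took the block from the rack, set it down on the table and re-gripped it by its ends. I then stood it centred against the fence, turned the bolt counter-clockwise to the nip and let go. After drawing the block about 75 mm along the fence, I put it in the nest pocket.

**Bolt:** it stands at about 1.68 rad, close to the nip angle I had predicted. The torque was about 0.48 N·m against 0.28 turning freely, which is roughly 15 N on the block. I did not touch the bolt again after letting go.

**Drawing out:** this was not smooth.
- **Sticking:** the arm's give pressed the block onto the plate, so it stuck twice, at about 32 N pull. In between it slid at about 11–12 N.
- **Lift:** I eased the downward pressure to free it. As it came out past the roller the tool rose about 1 mm, so the block probably left the plate briefly. I put it straight back down and finished the draw on the plate.

**Last checks:**
- **Block in the nest:** it sits within about 1.5 mm of the nest's centre and 0.006 rad of square. The tool height at release fits the pocket floor.
- **Bystanders:** the top pictures show no change in the bottle or cup. The strip check failed because the arm covered it in that picture; the wrist picture shows it still lying there, though I did not measure its position.

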